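# Four clicks on the feed dial, then lock it

## Robot

A 7-joint arm with a two-finger parallel gripper is mounted at the origin on the work surface. World frame = base frame: x ahead of the robot, y to its left, z up, the work surface at z = 0. Lengths are in m, angles in degrees, forces in N, time in s.
With the tool pointing down it reaches from about 0.4 to 0.85 m from the base axis. Payload 4.4 kg.
Tool frame: the origin (TCP) lies between the finger pads; the fingertips stand 17 mm ahead of it and the grasp point (between the pads) lies 2 mm behind it; z points along the fingers, y is the line along which they close (so a half turn about z gives the same grasp; the last joint's range is limited). The gripper opens to 94 mm and grips with 3 to 60 N. Pads are 16 mm wide; open, the fingers measure 119 mm over their backs; the gripper's body (75 mm by 177 mm) begins 78 mm behind the grasp point.
Start: joints at [-79.286, 36.005, 2.206, 86.941, -1.547, 57.084, -1.146], TCP at [0.163, 0.629, 0.196] pointing down, gripper open.
Joint ranges: [-175.42, 175.42], [-21.48, 121.26], [-71.46, 75.88], [10.55, 141.38], [-63.04, 243.04], [13.31, 113.54], [-168.57, 168.57]. Speed limits (degrees/s): [147.25, 147.25, 180, 180, 180, 180, 180].

## Interface

Orientations are given as [roll, pitch, yaw] about the fixed x, y, z axes, in that order (R = Rz(yaw) Ry(pitch) Rx(roll)).
In Python, from rig import robot, optics gives the robot as it stands.
- The arm moves only by the shell command python3 -m jog 'ROWS' [OPENING] [FORCE]. ROWS is JSON, a list that holds one entry, the list of rows, each a list of 6 numbers: the shift along the tool's x, y, z as a fraction of full scale, then the turn, a rotation vector about the tool's x, y, z as a fraction of full scale. In form: [[[x, y, z, rx, ry, rz], ...]]. A call has 1 to 5 rows; each row is the pose to reach, as a shift and turn from the pose commanded when the call began, along the tool's axes at that moment, turning the shorter way round; what a row does not reach only later rows make up. Full scale, the value 1, is 500 mm for a shift and 180 degrees for a turn. A row lasts 1/10 s, in which the tool goes at most 50 mm and 8.59 degrees, less where a joint would pass 70% of its speed; a pose out of reach is approached as far as the arm can. A call with a number of a shift or a turn outside -1 to 1 is refused whole. A call with a gripper value outside its range is refused whole. OPENING is the gripper's target within -1 to 1 (fully open at 1, half-way at 0, shut at -1), set as the call begins (- or left out, the last holds). The fingers move at their own pace and stop on an object; FORCE is the grip in N (left out, the last holds). Time passes only in rows, so rows that repeat a pose let the fingers close. It gives the time, the measured TCP pose, the force, the opening and the grip force at its end, in the units of the state.
- robot.read_state(): the state, without advancing time (a new reading comes with each control period).
- optics.grab_frame(name): name is "side" or "top" or "wrist"; returns a dict with "img" (384x512x3 uint8, blue, green, red), "fx", "fy", "cx", "cy" (pixels), "k1" (the pictures are not rectified: a ray, as slopes to the right and down, at radius r is drawn at 1 + k1 r^2 times it, then the intrinsics apply), "world_to_cam" (4x4, takes a point from world to camera coordinates). Camera axes: x right, y up, looking along -z (the intrinsics and any distortion apply to the point x, -y, -z); pixel columns grow to the right and rows downward; lengths in m; the calibration is good to about 2 mm. A picture is of the moment at which its call begins. There is no depth.
- robot.job_done(): hands the job in; it is judged then, once.
The state is a dict: "time_s": time; "joint_positions": joint angles; "qd": joint speeds; "joint_torque": joint torques, N m; "position": TCP position; "eef_rot": TCP orientation; "ft_force": force on the tool from outside, world axes, zero at the start; "wrist_torque": the same for the moment, N m; "gripper_width": finger opening in m; "finger_force": force on a finger pad.
Only numpy, scipy, OpenCV 4.12 (cv2) and the standard library are available. Lean on these libraries where they do the work, as an engineer would, in place of code of your own. Each camera call takes 0.05 s, during which the arm holds its last target. There are 200 camera calls.

## Task

On top of the green threading machine, turn the round aluminium feed dial exactly four clicks clockwise (seen from above) by pushing its black pin round with a fingertip, never going past the fourth click. Then push the red ball lever fully over to its far stop to lock the setting. Only push, take hold of nothing, and leave the standing bolts and all the other loose things where they are.

Things in the scene. Friction and masses are not known exactly. Their poses are not given: they have to be found in the camera images.
- machine: fixed green bench machine, housing 260 (x) x 420 (y) x 110 high on a foot 300 x 460; origin at the centre of its underside on the table, so its flat top is 110 above the origin. Its own y axis is its length, with a steel chuck (90 diameter) out of the +y end; the dial and the lever stand on its top, one towards each end (either way round).
- dial_centre (a point): the dial's vertical axis, at the height of the flat upper face of the dial: 136 above the table. The aluminium disc is 90 diameter and sits on a dark round seat (116 diameter, 10 high) that carries a ring of 12 white dots, 30 degrees apart, one for each click stop.
- dial_pin (a point): centre of the black upright pin fixed on the dial: 16 diameter, rising 28 above the dial's face, this point 14 above the face; its axis is 34 from the dial's axis. A short red line on the dial runs outward through it towards one of the dots. The pin may start in any direction from the dial's centre.
- dial (a joint): angle of the dial in rad: 0 at the start (in a click stop), growing CLOCKWISE seen from above. Click stops every 0.524 rad (30 degrees), so four clicks = 2.094. The push on the pin builds up to about 4 to 8 N in each click and then drops to nearly nothing (the felt click); past half-way between two stops it snaps on to the next one by itself and stays there. End stops at -1.7 and 3.3 rad.
- lever_tip (a point): centre of the red ball, 26 diameter, on a steel rod (10 diameter); the ball's centre is 80 from the lever's pivot, and the pivot is 132 above the table, over the middle of the lever's green block (70 along the swing x 50, 25 high). The lever starts leaning about 0.5 rad towards the robot and swings over along the block's own +x axis (see lever_base), the ball ending about 77 farther on.
- lever_base: the lever's fixed green block, origin at the centre of its underside on the machine's top (110 above the table); its own +x axis is the direction in which the lever is to be pushed over (away from the robot).
- lever (a joint): lever angle in rad: 0 leaning towards the robot (it starts at 0 to 0.15), upright at 0.5, 1.0 fully over at the far stop. Light friction (under 2 N at the ball); it stays where it is left.
- bolt0_mid (a point): loose black steel bolt standing on its head on the machine's top: hexagon head 34 across corners, 13 high, shank 20 diameter, 63 tall overall; this point is on its axis 31 above the machine's top. To be left alone. It stands between dial and lever.
- bolt1_mid (a point): loose black steel bolt standing on its head on the machine's top: hexagon head 34 across corners, 13 high, shank 20 diameter, 63 tall overall; this point is on its axis 31 above the machine's top. To be left alone. It stands along the machine's far edge.
- bolt2_mid (a point): loose black steel bolt standing on its head on the machine's top: hexagon head 34 across corners, 13 high, shank 20 diameter, 63 tall overall; this point is on its axis 31 above the machine's top. To be left alone. It stands along the machine's far edge.
- blank_mid (a point): loose aluminium blank 80 x 80 x 30 on the table; its centre. To be left alone.
- oil_mid (a point): loose yellow oil bottle, 60 diameter, 150 tall, on the table; its centre. To be left alone.
- jar_mid (a point): loose blue jar, 70 diameter, 70 tall, on the table; its centre. To be left alone.
- spanner_grip (a point): loose spanner 200 long lying on the table; middle of its handle. To be left alone.

How it is judged:
By the outcome, as a careful person would: the job done as asked, in the order asked, and still so for the second after the job is handed in, with the robot touching nothing.
It also fails if it takes over 64 s, if anything falls off the work surface, if the arm or the gripper's body presses on something with over 40 N, if the wrist force passes 120 N, or if a joint passes its speed limit or range.

## Working session

There is one attempt and no reset: what is moved stays moved. The work goes in short steps, Python scripts to look and compute and a shell command to move; the robot and the scene stay as the last step left them, time stands still between calls to the robot, and variables do not carry over. Pictures are saved under pics/ and viewed, at most 10 in all, crops included, and the job is handed in when it is done.

```bash
mkdir -p pics; ls; cat > h.py <<'E'
import numpy as np, cv2
from rig import robot, optics
def ray(f,u,v):
    K=np.array([[f["fx"],0,f["cx"]],[0,f["fy"],f["cy"]],[0,0,1.]])
    p=cv2.undistortPoints(np.array([[[u,v]]],float),K,np.array([f["k1"],0,0,0.]))[0,0]
    # forward model may be in same sense: x_d = x(1+k1 r^2)
    T=np.array(f["world_to_cam"]);R=T[:3,:3];c=-R.T@T[:3,3]
    d=R.T@np.array([p[0],-p[1],-1.]);return c,d
def onplane(f,u,v,z):
    c,d=ray(f,u,v);return c+d*(z-c[2])/d[2]
def proj(f,P):
    T=np.array(f["world_to_cam"]);q=T[:3,:3]@np.array(P)+T[:3,3]
    x,y=q[0]/-q[2],-q[1]/-q[2];s=1+f["k1"]*(x*x+y*y)
    return np.array([f["fx"]*x*s+f["cx"],f["fy"]*y*s+f["cy"]])
E
python3 - <<'E'
from h import *
a=optics.grab_frame("top");b=optics.grab_frame("side")
cv2.imwrite("pics/top.png",a["img"]);cv2.imwrite("pics/side.png",b["img"])
for f in(a,b):
    T=np.array(f["world_to_cam"]);print(-T[:3,:3].T@T[:3,3],f["fx"],f["k1"])
s=robot.read_state();print(s)
E
```

```text
pics
[0.33568751 0.00229686 1.25286251] 382.9682414554336 -0.021812240611987388
[ 0.20228657 -0.7391082   1.15394025] 419.0666766084485 -0.008825839367459655
{'time_s': 0.1, 'joint_positions': array([-79.28796523,  36.05242534,   2.20532539,  86.98790906,
        -1.5475703 ,  57.08336931,  -1.14619685]), 'qd': array([-0.02295526, -0.06250228,  0.08768428, -0.25153719, -0.0213633 ,
       -0.00414767,  0.01102318]), 'joint_torque': array([ 4.01433179e-03, -5.50806034e+01,  1.14805620e+00, -1.87125099e+01,
       -5.20457723e-02,  1.91017304e-02,  4.32833792e-05]), 'position': array([0.16239625, 0.62877852, 0.19557356]), 'eef_rot': array([-1.79906061e+02,  1.86061057e-03,  1.65515255e+02]), 'ft_force': array([ 1.22108324, -0.15046515,  0.10626774]), 'wrist_torque': array([-0.03782247, -0.04083588, -0.02760846]), 'finger_force': 0.0, 'gripper_width': 0.0939193829337803}
```

View pics/top.png

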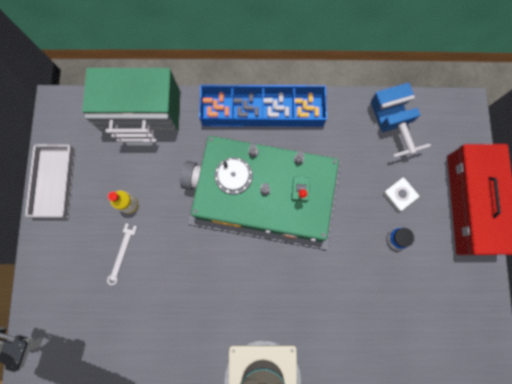

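View pics/side.png

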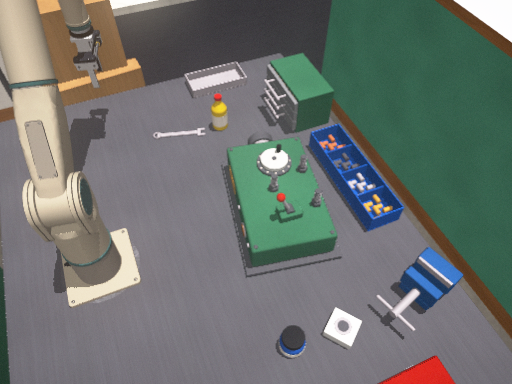

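The top view shows the dial at about (234,175), the lever's red ball at (303,194), and bolts at (253,151), (299,158) and (265,189). In the side view the dial is at (274,160) and the ball at (282,198). I'll zoom in on both.

```bash
python3 - <<'E'
import cv2,numpy as np
a=cv2.imread("pics/top.png")[135:245,180:345];b=cv2.imread("pics/side.png")[130:230,220:345]
a=cv2.resize(a,None,fx=4.8,fy=4.8,interpolation=cv2.INTER_CUBIC);b=cv2.resize(b,None,fx=6,fy=6,interpolation=cv2.INTER_CUBIC)
cv2.imwrite("pics/topc.png",a);cv2.imwrite("pics/sidec.png",b)
E
```

```text
(no output)
```

View pics/topc.png

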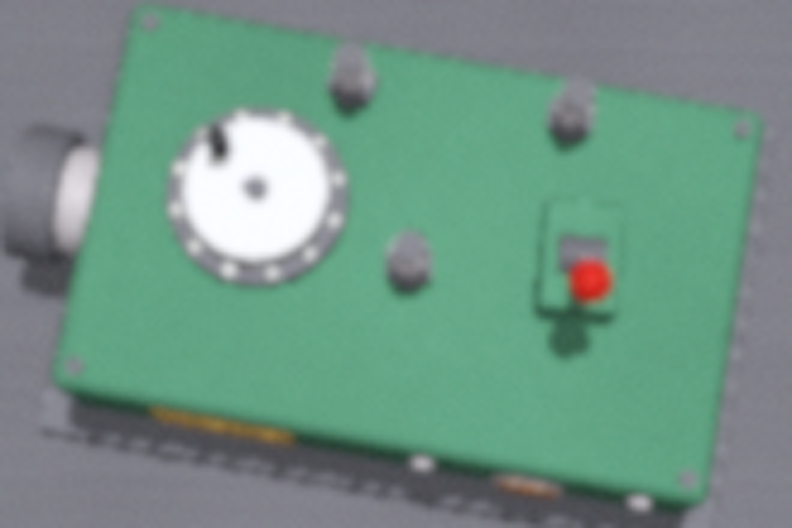

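View pics/sidec.png

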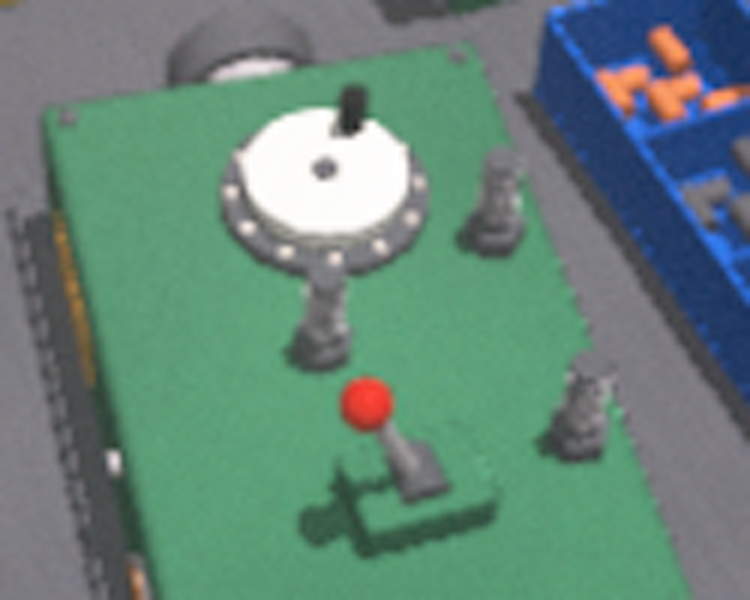

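The crops show the dial hub at (256,188) in the top crop and (325,168) in the side crop. The pin's top and base are at (214,130) and (220,155) in the top crop. In the side crop its top is at (353,92) and its base at (349,128). I'll convert these to positions now.

```bash
cat >> h.py <<'E'
def tri(fa,pa,fb,pb):
    A=[];B=[]
    for f,p in((fa,pa),(fb,pb)):
        c,d=ray(f,*p);d/=np.linalg.norm(d);M=np.eye(3)-np.outer(d,d);A.append(M);B.append(M@c)
    return np.linalg.lstsq(np.vstack(A),np.hstack(B),rcond=None)[0]
def red(f,x0,y0,x1,y1):
    im=f["img"].astype(int)[y0:y1,x0:x1];m=(im[...,2]>130)&(im[...,1]<90)&(im[...,0]<90)
    y,x=np.nonzero(m);return x.mean()+x0,y.mean()+y0
E
python3 - <<'E'
from h import *
a=optics.grab_frame("top");b=optics.grab_frame("side")
tc=lambda x,y:((x+.5)/4.8-.5+180,(y+.5)/4.8-.5+135)
sc=lambda x,y:((x+.5)/6-.5+220,(y+.5)/6-.5+130)
np.set_printoptions(precision=4,suppress=True)
def disc(f,x0,y0,x1,y1):
    im=f["img"][y0:y1,x0:x1];m=(im.min(2)>200).astype(np.uint8)
    n,l,st,_=cv2.connectedComponentsWithStats(m);i=1+st[1:,4].argmax()
    c=max(cv2.findContours((l==i).astype(np.uint8),0,1)[0],key=len);e=cv2.fitEllipse(cv2.convexHull(c));print(e);return e[0][0]+x0,e[0][1]+y0
da=disc(a,210,150,260,205);db=disc(b,250,140,300,180)
D=tri(a,da,b,db);print("dial",D,onplane(a,*da,.136),onplane(b,*db,.136))
print("pin top",tri(a,tc(214,130),b,sc(353,92)),onplane(a,*tc(214,130),.164),onplane(b,*sc(353,90),.164))
print("pin base",onplane(a,*tc(220,157),.136),onplane(b,*sc(349,130),.136))
R=tri(a,red(a,290,180,320,205),b,red(b,270,185,295,210));print("ball",R)
for n,(p,q) in dict(b0=((408,240),(327,270)),b1=((353,62),(502,160)),b2=((574,100),(590,365))).items(): print(n,onplane(a,*tc(*p),.173),onplane(b,*sc(*q),.173))
C=[onplane(a,*tc(*p),.11) for p in((140,5),(763,117),(703,503),(57,383))]
print("corners",C,np.mean(C,0))
for i in range(4):
    d=C[(i+1)%4]-C[i];print(np.linalg.norm(d),np.degrees(np.arctan2(d[1],d[0])))
print("block",[onplane(a,*tc(*p),.135) for p in((545,200),(622,205),(613,312),(540,305))])
E
```

```text
((22.31936264038086, 23.622385025024414), (29.143123626708984, 31.36260223388672), 89.31594848632812)
((23.949886322021484, 18.078588485717773), (20.507213592529297, 27.692087173461914), 92.7327651977539)
dial [0.6172 0.0905 0.1318] [0.6167 0.0901 0.136 ] [0.6149 0.0871 0.136 ]
pin top [0.644  0.113  0.1623] [0.6458 0.1124 0.164 ] [0.6415 0.1128 0.164 ]
pin base [0.6362 0.1111 0.136 ] [0.6391 0.11   0.136 ]
ball [ 0.5435 -0.1112  0.2057]
b0 [ 0.5751 -0.0065  0.173 ] [ 0.5724 -0.0049  0.173 ]
b1 [0.6867 0.0273 0.173 ] [0.6888 0.0284 0.173 ]
b2 [ 0.6631 -0.1079  0.173 ] [ 0.6672 -0.1109  0.173 ]
corners [array([0.7455, 0.168 , 0.11  ]), array([ 0.6713, -0.2368,  0.11  ]), array([ 0.4224, -0.1904,  0.11  ]), array([0.4967, 0.2126, 0.11  ])] [ 0.584  -0.0117  0.11  ]
0.4114635623431762 -100.38221596646868
0.25322477039400193 169.45899915503963
0.40985057120588037 79.54758175845772
0.2527232681381786 -10.175558652619818
block [array([ 0.6094, -0.0926,  0.135 ]), array([ 0.6064, -0.1408,  0.135 ]), array([ 0.5383, -0.1338,  0.135 ]), array([ 0.5425, -0.0886,  0.135 ])]
```

```bash
cat >> h.py <<'E'
from scipy.spatial.transform import Rotation as Ro
def goal(x,y,z,yaw):
    s=robot.read_state();R0=Ro.from_euler("xyz",s["eef_rot"],degrees=True);R1=Ro.from_euler("xyz",[180,0,yaw],degrees=True)
    d=R0.inv().apply(np.array([x,y,z])-s["position"])/.5;w=(R0.inv()*R1).as_rotvec(degrees=True)/180
    print("t",s["time_s"],"pos",s["position"],"rot",s["eef_rot"],"F",s["ft_force"]);print("row",np.round(np.r_[d,w],4))
E
python3 - <<'E'
from h import *
np.set_printoptions(precision=4,suppress=True)
a=optics.grab_frame("top")
tc=lambda x,y:((x+.5)/4.8-.5+180,(y+.5)/4.8-.5+135)
P=np.array([onplane(a,*tc(*p),.1205) for p in((285,118),(322,143),(340,180),(335,218),(309,253),(272,272),(230,269),(193,247),(175,208),(178,168))])
A=np.c_[2*P[:,:2],np.ones(len(P))];s=np.linalg.lstsq(A,(P[:,:2]**2).sum(1),rcond=None)[0];c=s[:2];print("c",c,"r",np.sqrt(s[2]+c@c))
th=np.degrees(np.arctan2(*(P[:,:2]-c).T[::-1]));print(th%30)
D=np.array([.616,.089]);t=np.radians(43);r=np.array([np.cos(t),np.sin(t)]);T=np.array([r[1],-r[0]])
g=D+.034*r-.030*T;print(g);goal(*g,.26,132)
E
python3 -m jog '[[[0,0,-0.1,0,0,0],[0,0,-0.2,0,0,0]]]' -1 10
```

```text
c [0.6173 0.089 ] r 0.05244357957680534
[10.493   8.3005  8.8483 11.6309 10.6461 11.6069 12.3205 12.0898 11.424
 12.5749]
[0.6204 0.1341]
t 0.25 pos [0.1625 0.6291 0.1959] rot [-179.9513   -0.003   165.5157] F [ 0.0535 -0.4867 -0.331 ]
row [-1.1344 -0.7295 -0.1276 -0.0003  0.0001  0.1862]
time_s: 0.45
position: [0.1622, 0.6281, 0.2959]
eef_rot: [-179.7, 0.0, 165.5]
ft_force: [0.7, 1.8, 0.3]
gripper_width: 0.0808
finger_force: 0.0
```

```bash
python3 -m jog '[[[-0.6,-0.4,0.03,0,0,0.1],[-0.6,-0.4,0.03,0,0,0.1],[-0.6,-0.4,0.03,0,0,0.1],[-0.6,-0.4,0.03,0,0,0.1],[-0.6,-0.4,0.03,0,0,0.1]]]'; python3 -c "
from h import *
goal(.6225,.134,.26,131)"
```

```text
time_s: 0.95
position: [0.3301, 0.4416, 0.2861]
eef_rot: [180.0, 0.0, 147.5]
ft_force: [1.6, 0.7, 0.1]
gripper_width: 0.0408
finger_force: 0.0
t 0.95 pos [0.33008905 0.44157818 0.28605825] rot [1.79979487e+02 2.94647099e-03 1.47532205e+02] F [1.62012228 0.7079241  0.0582444 ]
row [-8.236e-01 -2.051e-01  5.210e-02  1.000e-04 -0.000e+00  9.180e-02]
```

```bash
R='x'; python3 -m jog '[[[-0.82,-0.2,0.05,0,0,0.092],[-0.82,-0.2,0.05,0,0,0.092],[-0.82,-0.2,0.05,0,0,0.092],[-0.82,-0.2,0.05,0,0,0.092],[-0.82,-0.2,0.05,0,0,0.092]]]'; python3 -c "
from h import *
goal(.6225,.134,.26,131)"
```

```text
time_s: 1.45
position: [0.5029, 0.2616, 0.2712]
eef_rot: [180.0, -0.0, 131.0]
ft_force: [1.6, -0.1, 0.2]
gripper_width: 0.002
finger_force: 0.0
t 1.45 pos [0.50291829 0.26164893 0.27122611] rot [ 1.79979342e+02 -8.18158504e-03  1.30976333e+02] F [ 1.5539664  -0.07415348  0.21062136]
row [-3.496e-01  1.310e-02  2.240e-02  1.000e-04 -0.000e+00 -1.000e-04]
```

```bash
python3 -m jog '[[[-0.35,0.013,0.022,0,0,0],[-0.35,0.013,0.022,0,0,0],[-0.35,0.013,0.022,0,0,0],[-0.35,0.013,0.022,0,0,0],[-0.35,0.013,0.022,0,0,0]]]'; python3 - <<'E'
from h import *
goal(.6225,.134,.163,131)
f=optics.grab_frame("wrist");b=optics.grab_frame("side")["img"][100:260,200:360]
cv2.imwrite("pics/w1.png",np.hstack([f["img"],np.vstack([cv2.resize(b,(288,288)),np.zeros((96,288,3),np.uint8)])]))
print([proj(f,p) for p in((.6165,.089,.136),(.6422,.1113,.164),(.6422,.1113,.136),(.6225,.134,.136))])
E
```

```text
time_s: 1.95
position: [0.6237, 0.1296, 0.2595]
eef_rot: [-179.9, 0.2, 130.5]
ft_force: [-0.7, -0.5, -0.4]
gripper_width: 0.0005
finger_force: 0.0
t 1.95 pos [0.62369306 0.12961408 0.25945348] rot [-1.79904642e+02  1.68922426e-01  1.30536734e+02] F [-0.72837512 -0.50049193 -0.44028435]
row [ 0.0088  0.0042  0.1929 -0.0005  0.0009 -0.0026]
[array([224.22132873, 211.6830895 ]), array([255.26473201, 219.45906097]), array([255.11167736, 211.4678047 ]), array([254.93589718, 184.69243848])]
```

View pics/w1.png

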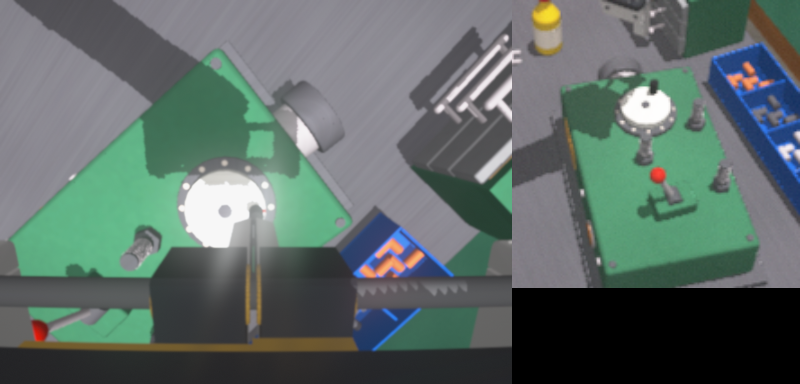

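The wrist view shows the hub at (225,211) and the pin at (255,210), which matches the predicted positions. I'll let the arm settle, then descend.

```bash
python3 -m jog '[[[0,0,0,0,0,0],[0,0,0.05,0,0,0],[0,0,0.1,0,0,0],[0,0,0.1,0,0,0]]]'; python3 - <<'E'
from h import *
goal(.6225,.134,.163,131)
E
```

```text
time_s: 2.45
position: [0.6181, 0.137, 0.2074]
eef_rot: [-179.7, -0.2, 131.1]
ft_force: [-0.3, 0.2, 0.2]
gripper_width: 0.0004
finger_force: 0.0
t 2.45 pos [0.61813886 0.13703197 0.20737237] rot [-179.70011113   -0.2309472   131.120731  ] F [-0.29173199  0.2319478   0.18826092]
row [-0.0107  0.003   0.0887 -0.0017 -0.0013  0.0007]
```

```bash
python3 -m jog '[[[0,0,0.05,0,0,0],[0,0,0.088,0,0,0],[0,0,0.088,0,0,0],[0,0,0.088,0,0,0],[0,0,0.088,0,0,0]]]'; python3 - <<'E'
from h import *
np.set_printoptions(precision=4,suppress=True)
goal(.6225,.134,.163,131)
t=np.radians(41);T=np.array([np.sin(t),-np.cos(t)]);p=np.array([.6165,.089])+.034*np.array([np.cos(t),np.sin(t)])-.016*T
goal(*p,.163,131)
# 30deg cw arc in tool frame from tool pose at contact (tool x=-push, y: Rz(131)*(0,-1))
yaw=131;R=Ro.from_euler("xyz",[180,0,yaw],degrees=True);c=np.array([.6165,.089])
for a in(7.5,15,22.5,30,33):
    M=Ro.from_euler("z",-a,degrees=True).as_matrix()[:2,:2];q=c+M@(p-c)
    print(a,np.round(R.inv().apply(np.r_[q-p,0])/.5,4),a/180)
E
```

```text
time_s: 2.95
position: [0.6225, 0.1359, 0.168]
eef_rot: [179.9, 0.1, 131.0]
ft_force: [0.2, -0.1, -0.1]
gripper_width: 0.0005
finger_force: 0.0
t 2.95 pos [0.6225 0.1359 0.168 ] rot [179.8522   0.0656 130.9931] F [ 0.1896 -0.0784 -0.1477]
row [-0.0028 -0.0025  0.01    0.0008  0.0004 -0.    ]
t 2.95 pos [0.6225 0.1359 0.168 ] rot [179.8522   0.0656 130.9931] F [ 0.1896 -0.0784 -0.1477]
row [-0.0309 -0.0026  0.0101  0.0008  0.0004 -0.    ]
7.5 [-0.0091  0.0036  0.    ] 0.041666666666666664
15 [-0.0187  0.006   0.    ] 0.08333333333333333
22.5 [-0.0285  0.0071  0.    ] 0.125
30 [-0.0383  0.0069  0.    ] 0.16666666666666666
33 [-0.0422  0.0065  0.    ] 0.18333333333333332
```

```bash
python3 -m jog '[[[0,-0.002,0.01,0,0,0],[-0.01,-0.002,0.01,0,0,0],[-0.02,-0.002,0.01,0,0,0],[-0.03,-0.002,0.01,0,0,0],[-0.03,-0.002,0.01,0,0,0]]]'; python3 -m jog '[[[0,0,0,0,0,0],[0,0,0,0,0,0],[0,0,0,0,0,0]]]'; python3 -c "
from h import *
goal(.628,.1243,.163,131)"
```

```text
time_s: 3.45
position: [0.6314, 0.1218, 0.1613]
eef_rot: [180.0, 0.1, 130.9]
ft_force: [-0.4, 0.6, -0.3]
gripper_width: 0.0005
finger_force: 0.0
time_s: 3.75
position: [0.6304, 0.1235, 0.1612]
eef_rot: [180.0, -0.0, 131.0]
ft_force: [-0.0, -0.5, 0.1]
gripper_width: 0.0003
finger_force: 0.0
t 3.75 pos [0.63044087 0.12352136 0.16116725] rot [ 1.79998882e+02 -1.64589011e-02  1.30971917e+02] F [-0.02118907 -0.48102641  0.05583468]
row [ 0.0044 -0.0027 -0.0037  0.     -0.0001 -0.0002]
```

```bash
python3 -m jog '[[[-0.009,0.0036,0,0,0,0.0417],[-0.019,0.006,0,0,0,0.0833],[-0.0285,0.0071,0,0,0,0.125],[-0.0285,0.0071,0,0,0,0.125],[-0.0285,0.0071,0,0,0,0.125]]]'; cat > chk.py <<'E'
from h import *
import sys
np.set_printoptions(precision=4,suppress=True)
s=robot.read_state();d=s["position"][:2]-np.array([.6165,.089]);a=np.degrees(np.arctan2(d[1],d[0]))
print("r",np.hypot(*d),"(37.6) implied pin angle moved",41+25.2-a,"yaw",131-s["eef_rot"][2],"F",s["ft_force"],"z",s["position"][2])
im=optics.grab_frame("top")["img"][150:200,205:265];cv2.imwrite("pics/%s.png"%sys.argv[1],cv2.resize(im,None,fx=8,fy=8,interpolation=2))
E
python3 chk.py c1
```

```text
time_s: 4.25
position: [0.6423, 0.1151, 0.1611]
eef_rot: [-180.0, -0.0, 108.6]
ft_force: [0.2, -0.1, -0.2]
gripper_width: 0.0006
finger_force: 0.0
r 0.03672680102497778 (37.6) implied pin angle moved 20.872202375107015 yaw 22.352727845913364 F [ 0.1868 -0.0742 -0.1987] z 0.16107412374312155
```

View pics/c1.png

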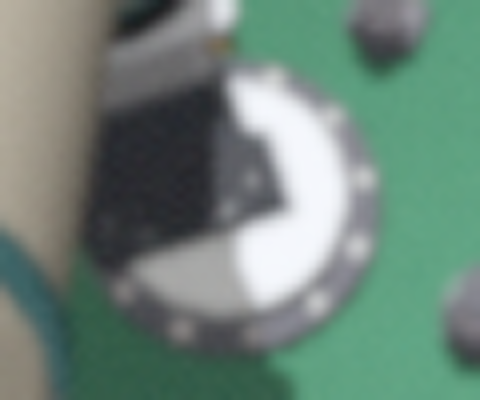

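```bash
python3 -m jog '[[[-0.009,0.0036,0,0,0,0.0417],[-0.019,0.006,0,0,0,0.0833],[-0.022,0.0064,0,0,0,0.097],[-0.022,0.0064,0,0,0,0.097]]]'; python3 - <<'E'
from h import *
s=robot.read_state();d=s["position"][:2]-np.array([.6165,.089]);a=np.degrees(np.arctan2(d[1],d[0]));print(np.hypot(*d),66.2-a)
im=optics.grab_frame("side")["img"][135:185,240:310];cv2.imwrite("pics/s1.png",cv2.resize(im,None,fx=8,fy=8,interpolation=2))
E
```

```text
time_s: 4.7
position: [0.649, 0.1054, 0.1612]
eef_rot: [-180.0, 0.0, 91.1]
ft_force: [0.3, 0.1, 0.6]
gripper_width: 0.0004
finger_force: 0.0
0.03635770113186234 39.43100220317524
```

View pics/s1.png

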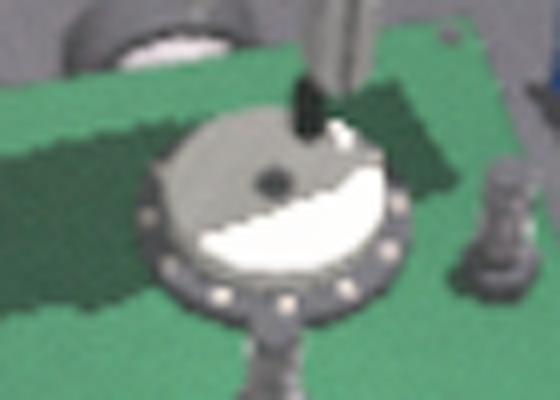

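The pin is at crop (310,100), still in its start direction, and the finger is at about (340,90). I'll check where the tip should project.

```bash
python3 - <<'E'
from h import *
f=optics.grab_frame("side");s=robot.read_state();p=s["position"]
R=Ro.from_euler("xyz",s["eef_rot"],degrees=True).as_matrix()
c=lambda P:((proj(f,P)-[240,135]+.5)*8-.5).round()
print("tip",c(p+.017*R[:,2]),"tip y+-12",c(p+.017*R[:,2]+.012*R[:,1]),c(p+.017*R[:,2]-.012*R[:,1]))
for a in(41,11):
  t=np.radians(a);x,y=.6165+.034*np.cos(t),.089+.034*np.sin(t);print(a,c([x,y,.136]),c([x,y,.164]))
print("hub",c([.6165,.089,.136]))
E
```

```text
tip [332. 120.] tip y+-12 [358. 112.] [306. 129.]
41 [311. 129.] [314.  82.]
11 [344. 150.] [347. 103.]
hub [277. 184.]
```

```bash
python3 - <<'E'
from h import *
b=optics.grab_frame("side")["img"][125:165,262:302];w=optics.grab_frame("wrist")["img"][150:350,150:350]
cv2.imwrite("pics/x1.png",np.hstack([cv2.resize(b,(400,400),interpolation=0),cv2.resize(w,(400,400))]))
E
```

```text
(no output)
```

View pics/x1.png

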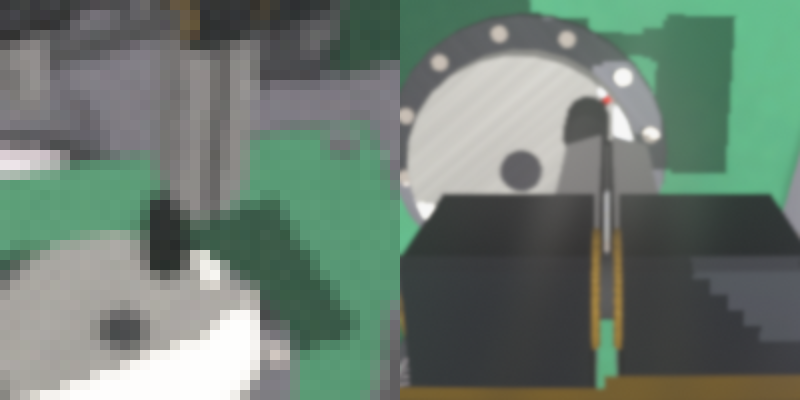

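```bash
python3 - <<'E'
from h import *
f=optics.grab_frame("wrist");g=optics.grab_frame("side");s=robot.read_state();p=s["position"]
R=Ro.from_euler("xyz",s["eef_rot"],degrees=True).as_matrix()
c=lambda P:np.r_[((proj(f,P)-150)*2+[400,0]).round(),((proj(g,P)-[262,125])*10).round()]
for k in(.017,.0,-.02,-.05): print("ahead",k,"centre",c(p+k*R[:,2]),"-x face",c(p+k*R[:,2]-.008*R[:,0]),"y+12,-x",c(p+k*R[:,2]+R[:,1]*.012-.008*R[:,0]))
for a in(41,11):
  t=np.radians(a);u=np.array([np.cos(t),np.sin(t)])
  for r,z in((.034,.136),(.034,.164),(.044,.136),(.0525,.12)): print(a,r,z,c(np.r_[np.array([.6165,.089])+r*u,z]))
print("hub",c([.6165,.089,.136]),p)
T=f["world_to_cam"];print(-T[:3,:3].T@T[:3,3]-p)
E
```

```text
ahead 0.017 centre [606. 139. 191. 246.] -x face [606. 160. 202. 262.] y+12,-x [639. 160. 235. 252.]
ahead 0.0 centre [606. 155. 194. 210.] -x face [606. 177. 204. 226.] y+12,-x [642. 177. 237. 216.]
ahead -0.02 centre [606. 177. 197. 167.] -x face [606. 202. 208. 184.] y+12,-x [646. 202. 241. 173.]
ahead -0.05 centre [607. 221. 201. 101.] -x face [607. 250. 213. 117.] y+12,-x [653. 250. 247. 106.]
41 0.034 0.136 [588. 118. 164. 257.]
41 0.034 0.164 [586. 141. 168. 198.]
41 0.044 0.136 [609. 101. 177. 238.]
41 0.0525 0.12 [625.  78. 185. 254.]
11 0.034 0.136 [608. 158. 205. 283.]
11 0.034 0.164 [608. 186. 210. 224.]
11 0.044 0.136 [634. 154. 230. 271.]
11 0.0525 0.12 [653. 137. 248. 293.]
hub [521. 172. 121. 325.] [0.64897618 0.10562383 0.16122204]
[-0.00155821  0.06668111  0.18740962]
```

The view shows the closed fingertips end about level with the TCP, not 17 mm ahead of it, so they passed just over the pin. The pin is unmoved, still pointing at its starting dot. I'll lift, go back behind it and come down lower.

```bash
python3 -m jog '[[[0,0,-0.04,0,0,0],[0,0,-0.06,0,0,0],[0,0,-0.06,0,0,0],[0,0,-0.06,0,0,0]]]'; python3 - <<'E'
from h import *
goal(.6264,.1295,.190,131)
E
```

```text
time_s: 5.4
position: [0.649, 0.1055, 0.1911]
eef_rot: [180.0, -0.0, 91.0]
ft_force: [0.6, 0.2, -0.1]
gripper_width: 0.0005
finger_force: 0.0
t 5.4 pos [0.64904161 0.10546136 0.19111788] rot [ 1.79992122e+02 -1.58491198e-02  9.10060971e+01] F [ 0.60227487  0.160137   -0.11488941]
row [ 4.890e-02 -4.440e-02  2.200e-03  1.000e-04 -1.000e-04 -2.222e-01]
```

```bash
python3 -m jog '[[[0.049,-0.044,0,0,0,-0.222],[0.049,-0.044,0,0,0,-0.222],[0.049,-0.044,0,0,0,-0.222],[0.049,-0.044,0,0,0,-0.222],[0.049,-0.044,0,0,0,-0.222]]]' >/dev/null;  python3 -m jog '[[[0,0,0,0,0,0],[0,0,0.03,0,0,0],[0,0,0.055,0,0,0],[0,0,0.063,0,0,0],[0,0,0.071,0,0,0]]]';python3 -m jog '[[[0,0,0,0,0,0],[0,0,0,0,0,0]]]'; python3 -c "
from h import *
goal(.6317,.1234,.155,131)
f=optics.grab_frame('side');cv2.imwrite('pics/s2.png',cv2.resize(f['img'][125:165,262:302],None,fx=10,fy=10,interpolation=0))"
```

```text
time_s: 6.4
position: [0.6264, 0.1295, 0.1549]
eef_rot: [-179.9, -0.0, 130.9]
ft_force: [-0.2, -0.6, 0.5]
gripper_width: 0.0006
finger_force: 0.0
time_s: 6.6
position: [0.6269, 0.1295, 0.1559]
eef_rot: [180.0, 0.0, 130.9]
ft_force: [-0.5, -0.6, -0.1]
gripper_width: 0.0002
finger_force: 0.0
t 6.6 pos [0.62691496 0.12952344 0.15592678] rot [1.79980303e+02 1.46391010e-02 1.30941268e+02] F [-0.47408807 -0.56814758 -0.0895878 ]
row [-0.0155 -0.0008  0.0019  0.0001  0.0001 -0.0003]
```

```bash
python3 -m jog '[[[0,0,0.005,0,0,0],[0,0,0.005,0,0,0]]]'; python3 -m jog '[[[0,0,0.008,0,0,0],[0,0,0.008,0,0,0]]]' | grep -E "pos|force"
```

```text
time_s: 6.85
position: [0.6266, 0.1296, 0.1531]
eef_rot: [-180.0, -0.0, 131.0]
ft_force: [-0.4, -0.4, 0.5]
gripper_width: 0.0006
finger_force: 0.0
position: [0.6263, 0.1295, 0.1486]
ft_force: [0.4, -0.3, 0.2]
finger_force: 0.0
```

No contact at 0.149, which confirms the tip height. Next I'll move up to the pin and check that I feel it.

```bash
python3 -m jog '[[[-0.008,0,0,0,0,0],[-0.016,0,0,0,0,0],[-0.016,0,0,0,0,0]]]'| grep -E "pos|force"; python3 -m jog '[[[-0.0045,0.0018,0,0,0,0.021],[-0.009,0.0036,0,0,0,0.0417],[-0.009,0.0036,0,0,0,0.0417]]]'|grep -E "pos|force"
```

```text
position: [0.6321, 0.1237, 0.1491]
ft_force: [-1.3, 3.0, 0.4]
finger_force: 1.1
position: [0.6356, 0.1223, 0.1491]
ft_force: [-1.1, 3.5, 1.6]
finger_force: 1.8
```

Contact is felt, so I'll push through the first click.

```bash
python3 -m jog '[[[-0.0045,0.0018,0,0,0,0.021],[-0.009,0.0036,0,0,0,0.0417],[-0.009,0.0036,0,0,0,0.0417]]]'|grep -E "pos|force";  python3 -m jog '[[[-0.0045,0.0018,0,0,0,0.021],[-0.009,0.0036,0,0,0,0.0417],[-0.009,0.0036,0,0,0,0.0417]]]'|grep -E "pos|force"; cat > chk.py <<'E'
from h import *
np.set_printoptions(precision=4,suppress=True)
s=robot.read_state();d=s["position"][:2]-np.array([.6165,.089]);a=np.degrees(np.arctan2(d[1],d[0]))
print("t",s["time_s"],"r",np.hypot(*d),"implied",41+25.2-a,"yaw",131-s["eef_rot"][2],"F",s["ft_force"],"z",s["position"][2])
f=optics.grab_frame("side");b=f["img"];best=[]
for k in range(-30,181,10): # darkness of the pin's image line at each angle, for pixels seen
    t=np.radians(41-k);P=[.6165+.034*np.cos(t),.089+.034*np.sin(t)]
    v=[b[tuple(np.round(proj(f,[*P,z])).astype(int)[::-1])].max() for z in(.143,.15,.157)]
    best.append((int(np.mean(v)),k))
print(sorted(best)[:4])
E
python3 chk.py
```

```text
position: [0.6409, 0.1174, 0.1493]
ft_force: [-0.0, -0.6, 0.3]
finger_force: 0.0
position: [0.6443, 0.1141, 0.1493]
ft_force: [-0.5, 0.5, 1.0]
finger_force: 0.0
t 8.25 r 0.037439403689975025 implied 24.14360459520534 yaw 22.499093891910604 F [-0.5014  0.4969  0.9709] z 0.14926315385219013
[(49, 20), (51, 30), (89, 40), (116, -20)]
```

```bash
python3 -m jog '[[[-0.009,0.0036,0,0,0,0.0417],[-0.014,0.005,0,0,0,0.0625],[-0.019,0.006,0,0,0,0.0833],[-0.019,0.006,0,0,0,0.0833]]]'|grep -E "pos|force"; python3 -m jog '[[[-0.0045,0.0018,0,0,0,0.021],[-0.009,0.0036,0,0,0,0.0417],[-0.014,0.005,0,0,0,0.0625],[-0.019,0.006,0,0,0,0.0833],[-0.019,0.006,0,0,0,0.0833]]]'|grep -E "pos|force"; python3 chk.py
```

```text
position: [0.6491, 0.1087, 0.1491]
ft_force: [-1.2, 3.1, 1.5]
finger_force: 1.6
position: [0.6534, 0.0967, 0.1492]
ft_force: [0.1, -0.0, -0.4]
finger_force: 0.0
t 9.2 r 0.03770527056393819 implied 54.44800476517807 yaw 52.44726399195072 F [ 0.1456 -0.0467 -0.3832] z 0.14920591469725458
[(48, 60), (48, 70), (50, 50), (53, 80)]
```

Second click is done: the pin is at about 60° and the force has dropped. On to the third, with the same rows.

```bash
python3 -m jog '[[[-0.009,0.0036,0,0,0,0.0417],[-0.014,0.005,0,0,0,0.0625],[-0.019,0.006,0,0,0,0.0833],[-0.019,0.006,0,0,0,0.0833]]]'|grep -E "pos|force"; python3 -m jog '[[[-0.0045,0.0018,0,0,0,0.021],[-0.009,0.0036,0,0,0,0.0417],[-0.014,0.005,0,0,0,0.0625],[-0.019,0.006,0,0,0,0.0833],[-0.019,0.006,0,0,0,0.0833]]]'|grep -E "pos|force"; python3 chk.py
```

```text
position: [0.6544, 0.0897, 0.1492]
ft_force: [0.5, 3.0, 0.9]
finger_force: 1.7
position: [0.6525, 0.0768, 0.1491]
ft_force: [-0.1, -0.1, -0.1]
finger_force: 0.0
t 10.15 r 0.03799295911421473 implied 84.85725441836206 yaw 82.42496530981883 F [-0.0685 -0.1455 -0.1056] z 0.1491475749817482
[(47, 100), (49, 90), (52, 80), (56, 70)]
```

Third click is done. For the fourth I'll stop short, at about 110°.

```bash
python3 -m jog '[[[-0.009,0.0036,0,0,0,0.0417],[-0.014,0.005,0,0,0,0.0625],[-0.019,0.006,0,0,0,0.0833],[-0.019,0.006,0,0,0,0.0833]]]'|grep -E "pos|force"; python3 -m jog '[[[-0.0045,0.0018,0,0,0,0.021],[-0.009,0.0036,0,0,0,0.0417],[-0.0125,0.0047,0,0,0,0.057],[-0.0125,0.0047,0,0,0,0.057]]]'|grep -E "pos|force"; python3 chk.py
```

```text
position: [0.6494, 0.0704, 0.1493]
ft_force: [2.2, 2.8, -1.3]
finger_force: 1.8
position: [0.6442, 0.0628, 0.1491]
ft_force: [-0.1, 0.1, 0.2]
finger_force: 0.0
t 11.0 r 0.03815728646716787 implied 109.62673441484827 yaw 107.64641641035908 F [-0.1391  0.0961  0.2494] z 0.1490882820090984
[(49, 120), (49, 130), (69, 110), (108, 50)]
```

The fourth click snapped in: the pin is at about 120° and the force is zero. Backing off and up.

```bash
python3 -m jog '[[[0.008,0,0,0,0,0],[0.012,0,-0.05,0,0,0],[0.012,0,-0.15,0,0,0],[0.012,0,-0.22,0,0,0],[0.012,0,-0.22,0,0,0]]]'|grep -E "pos|force"; python3 - <<'E'
from h import *
goal(.4943,-.102,.26,-10)
E
```

```text
position: [0.6536, 0.0648, 0.2649]
ft_force: [1.2, -0.5, 0.0]
finger_force: 0.0
t 11.55 pos [0.6536297  0.06480792 0.26491014] rot [179.75993982  -0.50715322  23.31271902] F [ 1.19337338 -0.51298626  0.00601955]
row [-0.4247  0.1802  0.0068  0.0005 -0.0031  0.1851]
```

```bash
python3 -m jog '[[[-0.425,0.18,0,0,0,0.185],[-0.425,0.18,0,0,0,0.185],[-0.425,0.18,0,0,0,0.185],[-0.425,0.18,0,0,0,0.185],[-0.425,0.18,0,0,0,0.185]]]'|grep -E "pos|force"; python3 -m jog '[[[0,0,0,0,0,0],[0,0,0,0,0,0],[0,0,0,0,0,0]]]'|grep -E "pos"; python3 - <<'E'
from h import *
goal(.4943,-.102,.188,-10)
a=optics.grab_frame("top")["img"][140:210,200:280];b=optics.grab_frame("side")["img"][130:200,240:320]
cv2.imwrite("pics/y1.png",np.hstack([cv2.resize(i,(400,350),interpolation=2) for i in(a,b)]))
E
```

```text
position: [0.4872, -0.1031, 0.2588]
ft_force: [0.8, -0.4, -0.2]
finger_force: 0.0
position: [0.4914, -0.0993, 0.2588]
t 12.35 pos [ 0.49135218 -0.0992881   0.2587867 ] rot [-1.79985740e+02  1.56882670e-02 -9.92384631e+00] F [ 0.53938895 -0.24583066 -0.20219191]
row [ 6.800e-03  4.400e-03  1.416e-01 -1.000e-04  1.000e-04  4.000e-04]
```

View pics/y1.png

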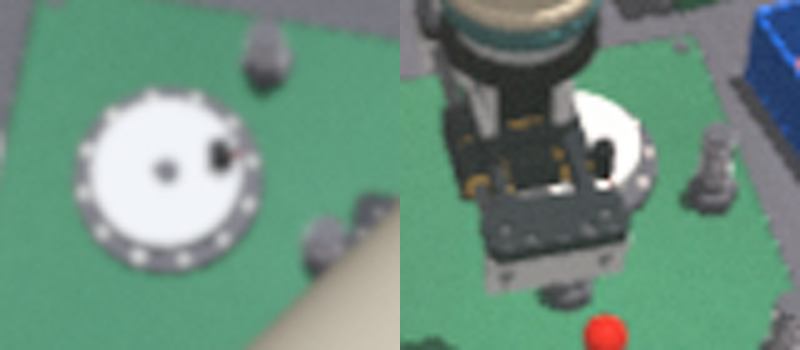

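In the top crop the hub is at (165,170) and the pin at (222,158), pointing at the dot at (252,160). That is about -79°, so exactly four clicks from 41°, and the bolts are still standing. Now for the lever.

```bash
python3 -m jog '[[[0.007,0.004,0.05,0,0,0],[0.007,0.004,0.1,0,0,0],[0.007,0.004,0.142,0,0,0],[0.007,0.004,0.142,0,0,0],[0.007,0.004,0.142,0,0,0]]]'|grep -E "pos|force"; python3 -m jog '[[[0.02,0,0,0,0,0],[0.04,0,0,0,0,0],[0.06,0,0,0,0,0],[0.08,0,0,0,0,0],[0.1,0,0,0,0,0]]]'|grep -E "pos|force"; python3 -c "
from h import *
goal(.5913,-.1197,.188,-10)"
```

```text
position: [0.4939, -0.103, 0.1883]
ft_force: [0.8, -0.0, 0.5]
finger_force: 0.0
position: [0.5436, -0.112, 0.1883]
ft_force: [-1.4, 1.7, 0.1]
finger_force: 0.6
t 13.45 pos [ 0.54356558 -0.11196868  0.18828806] rot [-1.79995187e+02  9.07572861e-03 -1.00816365e+01] F [-1.38333959  1.71323969  0.05668121]
row [ 0.0967 -0.0015  0.0006 -0.      0.0001 -0.0005]
```

```bash
python3 -m jog '[[[0.02,0,0,0,0,0],[0.04,0,0,0,0,0],[0.06,0,0,0,0,0],[0.08,0,0,0,0,0],[0.085,0,0,0,0,0]]]'|grep -E "pos|force"; python3 -m jog '[[[0.004,0,0,0,0,0],[0.008,0,0,0,0,0],[0.012,0,0,0,0,0],[0.012,0,0,0,0,0]]]'|grep -E "pos|force";python3 -c "
from h import *
f=optics.grab_frame('side');print(red(f,270,160,340,215))
for e in(.9,.95,1):
  s=.08*np.sin(e-.5);print(e,proj(f,[.574+s*.984,-.1155-s*.179,.132+.08*np.cos(e-.5)]))"
```

```text
position: [0.5857, -0.1195, 0.1879]
ft_force: [-1.7, 0.2, -1.8]
finger_force: 0.5
position: [0.5893, -0.1203, 0.1881]
ft_force: [-3.7, 0.7, 1.1]
finger_force: 2.0
(np.float64(nan), np.float64(nan))
0.9 [301.56486727 192.72016754]
0.95 [302.73931469 192.85257194]
1 [303.87525003 193.02797082]h.py:22: RuntimeWarning: Mean of empty slice.
  y,x=np.nonzero(m);return x.mean()+x0,y.mean()+y0
  ret = ret.dtype.type(ret / rcount)
```

```bash
for i in 1; do python3 -m jog '[[[0.004,0,0,0,0,0],[0.004,0,0,0,0,0],[0.004,0,0,0,0,0]]]'|grep -E "pos|force"; done; python3 -m jog '[[[0.004,0,0,0,0,0],[0.004,0,0,0,0,0],[0.004,0,0,0,0,0]]]'|grep -E "pos|force"
```

```text
position: [0.5895, -0.1203, 0.188]
ft_force: [-7.6, 0.5, 2.9]
finger_force: 4.3
position: [0.5897, -0.1203, 0.1879]
ft_force: [-12.3, 2.9, 6.5]
finger_force: 6.3
```

The force climbs while the position holds, so the lever is against its stop. I'll back off, lift and check.

```bash
python3 -m jog '[[[-0.02,0,0,0,0,0],[-0.06,0,0,0,0,0],[-0.12,0,0,0,0,0],[-0.18,0,-0.05,0,0,0],[-0.22,0,-0.1,0,0,0]]]'|grep -E "pos|force"; python3 -m jog '[[[0,0,-0.1,0,0,0],[-0.1,0,-0.2,0,0,0],[-0.15,0,-0.25,0,0,0],[-0.15,0,-0.25,0,0,0],[-0.15,0,-0.25,0,0,0]]]'|grep -E "pos|force"; python3 - <<'E'
from h import *
a=optics.grab_frame("top");b=optics.grab_frame("side")
try: print("ball",tri(a,red(a,280,150,330,215),b,red(b,270,170,340,215)))
except Exception as e: print(e)
cv2.imwrite("pics/z1.png",np.hstack([cv2.resize(i,(400,300),interpolation=2) for i in(a["img"][130:240,180:327],b["img"][130:240,220:367])]))
E
```

```text
position: [0.4849, -0.1017, 0.2386]
ft_force: [0.0, 0.3, 0.4]
finger_force: 0.0
position: [0.4135, -0.0879, 0.3642]
ft_force: [-1.2, -0.7, 0.4]
finger_force: 0.0
ball [ 0.61223273 -0.11796266  0.2018427 ]
```

View pics/z1.png

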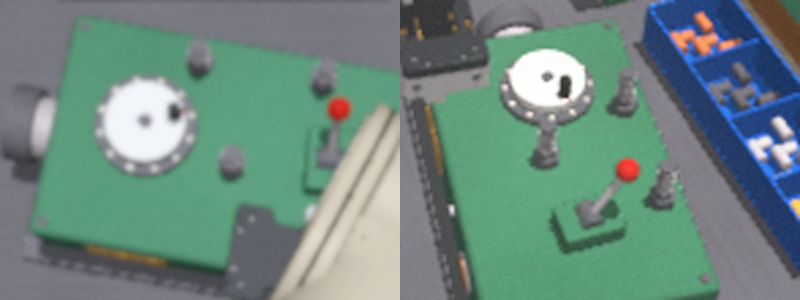

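The ball is measured at (0.612, -0.118, 0.202), the expected far-stop position. The dial is at four clicks, the bolts at (200,57), (323,77) and (232,160) still stand, and the robot is clear.

```bash
python3 -c "
from rig import robot
print(robot.job_done())"
```

```text
the job is handed in; nothing more can be done
None
```

The job is handed in: the dial is four clicks clockwise, the lever is at its far stop and the bolts are still standing; my first pass at the pin went just over its top, and neither it nor anything else moved.

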